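# Clear and arm the guarded bench switch

## Robot

A 6-joint arm with a two-finger parallel gripper is mounted at the origin on the work surface. World frame = base frame: x ahead of the robot, y to its left, z up, the work surface at z = 0. Lengths are in mm, angles in degrees, forces in N, time in s.
With the tool pointing down it reaches from about 300 to 825 mm from the base axis. Payload 5.4 kg.
Tool frame: the origin (TCP) lies midway between the tips of the shut fingers; the grasp point (between the pads) lies 19 mm behind it; z points along the fingers, x is the direction in which the jaws open and shut, and the axes are right-handed (so a half turn about z gives the same grasp; the last joint's range is limited). The gripper opens to 92 mm and grips with 3 to 60 N. Pads are 20 mm wide; open, the fingers measure 128 mm over their backs; the gripper's body (75 mm by 189 mm) begins 69 mm behind the grasp point.
Start: joints at [61.243, 9.076, 91.501, -0, 79.423, -12.038], TCP at [165.424, 550.673, 181.401] pointing down, gripper open.
Joint ranges: [-166.64, 166.64], [-54.1, 131.32], [10.49, 154.53], [-73.88, 253.88], [9.74, 151.15], [-171.62, 171.62]. Speed limits (degrees/s): [147.25, 147.25, 180, 180, 180, 180].

## Interface

Orientations are given as [roll, pitch, yaw] about the fixed x, y, z axes, in that order (R = Rz(yaw) Ry(pitch) Rx(roll)).
In Python, from station import env gives the robot as it stands.
- The arm moves only by the tool step_arm, never from a script. Its argument "motion" is a list that holds one entry, the list of rows, each a list of 7 numbers: the turn, a rotation vector about the tool's x, y, z in degrees, then the shift along the tool's x, y, z in m, then the closure, from 0 (fully open) to 1 (shut). In form: [[[rx, ry, rz, dx, dy, dz, grip], ...]]. A call has 1 to 10 rows; each row is the pose to reach, as a shift and turn from the pose commanded when the call began, along the tool's axes at that moment; what a row does not reach only later rows make up. A row lasts 1/10 s, in which the tool goes at most 50 mm and 8.59 degrees, less where a joint would pass 70% of its speed; a pose out of reach is approached as far as the arm can. A call with a gripper value outside its range is refused whole. The fingers move at their own pace and stop on an object; "squeeze" is the grip in N (left out, the last holds). Time passes only in rows, so rows that repeat a pose let the fingers close. It gives the time, the measured TCP pose, the force and the opening at its end, in the units of the state.
- env.read_state(): the state, without advancing time (a new reading comes with each control period).
- env.snapshot(name): name is "scene" or "side" or "wrist"; returns the picture (384x512x3 uint8, red, green, blue); there is no depth.
- env.camera_info(name): a dict with "mtx" (3x3 intrinsics, pixels), "world_from_camera" (4x4, takes a point from camera to world coordinates); the wrist camera has in their place "tool_from_camera" (4x4, takes a point from camera to tool coordinates, whose origin is the TCP and whose axes are the tool frame's). Camera axes: x right, y up, looking along -z (the intrinsics and any distortion apply to the point x, -y, -z); pixel columns grow to the right and rows downward; lengths in mm; the calibration is good to about 2 mm. The wrist camera is an equidistant fisheye: a pixel r from the principal point sees the ray r / f radians off the axis. A picture is of the moment at which its call begins: read the wrist's pose just before it. camera_info takes no time and is no camera call.
- env.job_done(): hands the job in, once; it reports no verdict.
The state is a dict: "time_s": time; "joint_pos": joint angles; "qvel": joint speeds; "tau": joint torques, N m; "tcp_pos": TCP position; "eef_rot": TCP orientation; "wrist_force": force on the tool from outside, world axes, zero at the start; "wrist_torque": the same for the moment, N m; "opening": opening from 0.0 (shut) to 1.0 (fully open).
Only numpy, scipy, OpenCV 4.12 (cv2) and the standard library are available. Lean on these libraries where they do the work, as an engineer would, in place of code of your own. Each camera call takes 0.05 s, during which the arm holds its last target. There are 200 camera calls.

## Task

Someone has left a finned heat sink standing on the sprung guard of the wider of the two guarded switches on this lab bench. First stand it, fins up, in the empty compartment of the parts tray; then lift that guard, flip the toggle under it fully over from the guard's hinge side to its lip side, and let the guard drop shut again. Leave the other switch and everything else on the bench where it is.

Things in the scene. Friction and masses are not known exactly. Their poses are not given: they have to be found in the camera images.
- wide_box: the switch box to operate, fixed: grey enclosure 120 (x) x 110 (y) x 45 mm high; origin at the centre of its underside, x from its front (guard's lip, roughly facing the robot) to its rear (hinge). Two upright aluminium cheeks 4 mm thick stand on it at y = +-38 mm (72 mm clear between them), from x = -20 to 50 mm and up to z = 95 mm; the front is open
- wide_hinge (a point): middle of the wide guard's hinge line, on the wide box at x = 50, y = 0, z = 95 mm; axes as the box's. The guard is a dark steel flap 84 mm wide, 3 mm thick; shut, its underside lies 95 mm above the bench (50 mm over the enclosure): flat for 88 mm from the hinge, then a 16 mm lip turned up 0.5 rad
- wide_guard (a joint): angle of the wide guard about its hinge, which runs along the box's y: 0 closed, grows as the lip rises, 2.1 at most. Sprung: it closes by itself from any angle, and takes about 1 to 1.5 N at the lip to raise
- wide_lip (a point): middle of the edge of the wide guard's turned-up lip: shut, 102 mm in front of the hinge and 104 mm above the bench; moves with the guard
- wide_toggle (a joint): angle of the toggle under the wide guard: 0 leaning 0.35 rad towards the hinge (as found), 0.7 leaning 0.35 rad towards the lip (flipped). It snaps over the middle and stays; about 1 N at its tip flips it
- wide_toggle_tip (a point): tip of that toggle, a steel lever 36 mm long and 8 mm thick that pivots on the enclosure's top at x = -12, y = 0, z = 45 mm of the box. Tip about 79 mm above the bench, at x = 0 of the box as found and x = -24 mm when flipped. The closed guard clears it either way
- narrow_box: the other switch box, to be left alone, fixed: enclosure 120 x 80 x 45 mm with the same build but a guard only 50 mm wide; origin at the centre of its underside, x to its rear; 104 mm high overall
- narrow_guard (a joint): angle of the narrow guard, 0 closed; leave it
- narrow_toggle (a joint): angle of the toggle under the narrow guard, 0 as found; leave it
- heatsink_center (a point): centre of the heat sink, a bare aluminium block 50 (x) x 40 (y) x 32 mm (z, fins up), 90 g nominal: 6 mm base and five fins 3 mm thick along x, the outer ones flush with its sides. It stands loose on the wide guard, its base 98 mm above the bench
- tray: open grey plastic parts tray, fixed: 180 (x) x 120 (y) x 28 mm high outside, walls 4 mm, inner floor at z = 4 mm; origin at the centre of its underside. A wall across its middle (x = 0) makes two compartments 84 (x) x 112 (y) mm: the one at -x is empty, the one at +x holds three fixed black capacitors up to 40 mm high
- tray_empty (a point): centre of the empty compartment's floor, at x = -44 mm of the tray; axes as the tray's
- spool: bystander: white spool of solder wire lying flat, 60 mm diameter, 38 mm high; origin under its centre
- dish: bystander: shallow blue plastic dish, 90 mm diameter, 18 mm high; origin under its centre
- pot: bystander: small white jar with a black lid, 40 mm diameter, 45 mm high; origin under its centre
- vise: bystander: small dark steel bench vise, fixed, about 130 x 110 x 80 mm; origin under its centre
Not all that is in view belongs to the job. Leave any orange or yellow look-alike of the part that bears heatsink_center alone.

How it is judged:
By the outcome, as a careful person would: the job done as asked, in the order asked, and still so for the second after the job is handed in, with the robot touching nothing.
It also fails if it takes over 67 s, if anything falls off the work surface, if the arm or the gripper's body presses on something with over 40 N, if the wrist force passes 120 N, or if a joint passes its speed limit or range.

## Working session

There is one attempt and no reset: what is moved stays moved. The work goes in short steps, Python scripts to look and compute and a tool call to move; the robot and the scene stay as the last step left them, time stands still between calls to the robot, and variables do not carry over. Pictures are saved under pics/ and viewed, about 8 in all and at most 12, crops included, and the job is handed in when it is done.

Besides the shell and the picture viewer there is one more tool, called after ">>>" as a command line: name --argument value ..., lists and objects as JSON in quotes. step_arm: Moves the arm, as the interface text tells. Its arguments: {"type":"object","properties":{"motion":{"type":"array","items":{"type":"array","items":{"type":"array","items":{"type":"number"}}}},"squeeze":{"type":"number"}},"required":["motion"]}

```bash
mkdir -p pics; ls
python3 - <<'E'
from station import env
import cv2,numpy as np
s=env.read_state();print({k:np.round(v,3).tolist() for k,v in s.items()})
ims=[]
for n in ["scene","side","wrist"]:
    im=env.snapshot(n);cv2.imwrite(f"pics/{n}0.png",im[...,::-1]);ims.append(im)
    print(n,{k:np.round(v,4).tolist() if not isinstance(v,str) else v for k,v in env.camera_info(n).items()})
for n in ["scene","side"]:
    cv2.imwrite(f"pics/{n}0b.png",cv2.resize(cv2.imread(f"pics/{n}0.png"),(800,600),interpolation=cv2.INTER_CUBIC))
E
```

```text
pics
{'time_s': 0.0, 'joint_pos': [61.245, 9.113, 91.57, -0.001, 79.421, -12.036], 'qvel': [-0.045, -0.05, -0.0, 0.049, -0.059, 0.05], 'tau': [0.0, -38.557, -32.211, 0.07, 0.038, -0.0], 'tcp_pos': [165.103, 550.101, 180.438], 'eef_rot': [-179.98, 0.101, 73.282], 'wrist_force': [-0.296, -0.665, 0.374], 'wrist_torque': [0.035, 0.022, -0.017], 'opening': 0.999}
scene {'mtx': [[436.1032, 0.0, 258.5568], [0.0, 436.1032, 189.902], [0.0, 0.0, 1.0]], 'world_from_camera': [[-0.4922, -0.6391, 0.5911, 1259.4468], [0.8704, -0.3698, 0.325, 327.2947], [0.0109, 0.6744, 0.7383, 924.0958], [0.0, 0.0, 0.0, 1.0]]}
side {'mtx': [[476.5467, 0.0, 261.0735], [0.0, 476.5467, 190.7074], [0.0, 0.0, 1.0]], 'world_from_camera': [[0.993, 0.0587, -0.1026, 429.5112], [-0.1182, 0.5249, -0.8429, -1438.7068], [0.0044, 0.8491, 0.5282, 969.2046], [0.0, 0.0, 0.0, 1.0]]}
wrist {'mtx': [[297.3186, 0.0, 251.5556], [0.0, 297.3186, 191.0197], [0.0, 0.0, 1.0]], 'tool_from_camera': [[1.0, 0.0001, -0.0003, -0.1968], [0.0, -0.969, -0.2472, -67.4124], [-0.0003, 0.2472, -0.969, -203.1675], [0.0, 0.0, 0.0, 1.0]]}
```

View pics/scene0b.png

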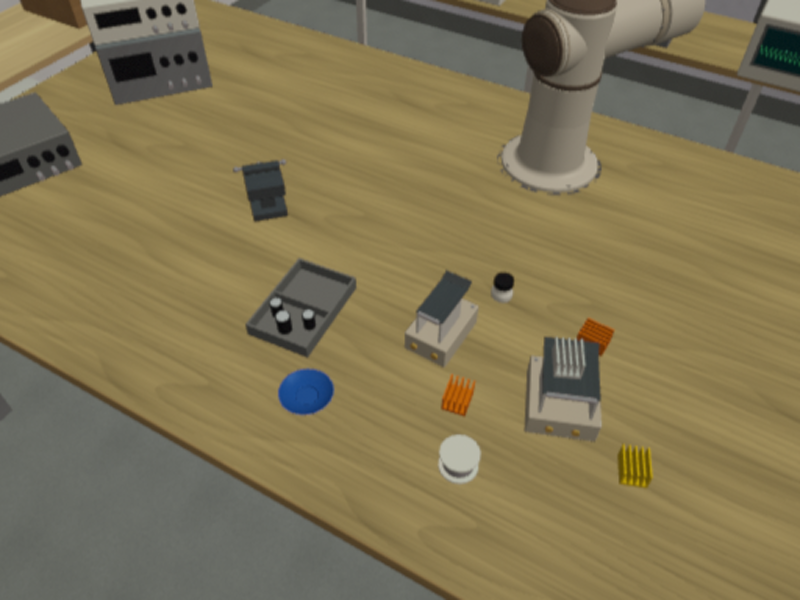

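View pics/side0b.png

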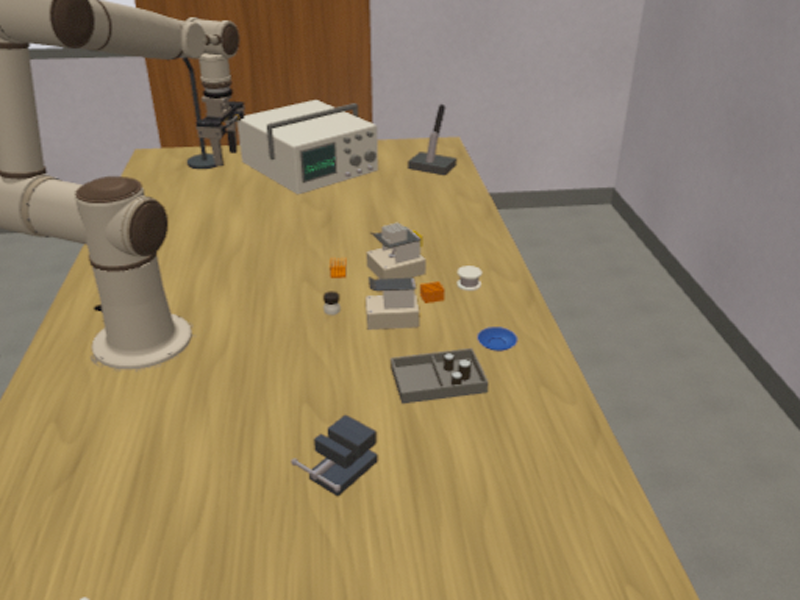

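View pics/wrist0.png

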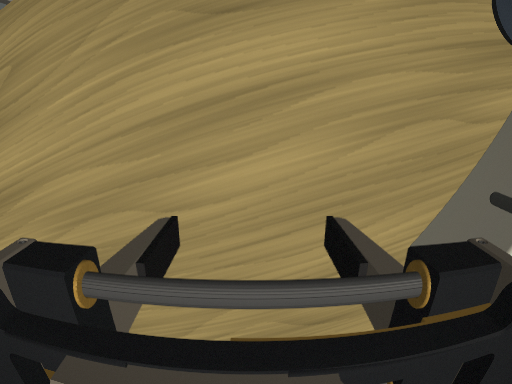

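The scene view (in 800 px) shows the wide box with the heat sink at about (570,358), the narrow box at (440,310), and the tray with corners (300,262), (356,280), (307,352) and (248,325). The side view puts the sink at about (394,232) and the tray at (391,358)…(487,388). The wrist view shows only bench.

```bash
cat > h.py <<'E'
from station import env
import cv2,numpy as np
from scipy.spatial.transform import Rotation as Ro
def tool():
    s=env.read_state();T=np.eye(4);T[:3,:3]=Ro.from_euler('xyz',s["eef_rot"],degrees=True).as_matrix();T[:3,3]=s["tcp_pos"];return T
def ray(n,px,T=None):
    c=env.camera_info(n);K=c["mtx"];d=np.array([(px[0]-K[0][2])/K[0][0],(px[1]-K[1][2])/K[1][1]])
    if n=="wrist":
        r=np.hypot(*d);v=np.array([*(d*np.sin(r)/max(r,1e-9)),np.cos(r)]);W=(tool() if T is None else T)@np.array(c["tool_from_camera"])
    else: v=np.array([*d,1.]);W=np.array(c["world_from_camera"])
    v=W[:3,:3]@(v*[1,-1,-1]);return W[:3,3],v/np.linalg.norm(v)
def plane(n,px,z,T=None):
    o,v=ray(n,px,T);return o+v*(z-o[2])/v[2]
def tri(*rs):
    A=sum(np.eye(3)-np.outer(v,v) for o,v in rs);b=sum((np.eye(3)-np.outer(v,v))@o for o,v in rs)
    p=np.linalg.solve(A,b);return p,max(np.linalg.norm((np.eye(3)-np.outer(v,v))@(p-o)) for o,v in rs)
def delta(pos,rpy):
    "rows' rotvec (deg) and shift (m) from measured pose to target"
    T=tool();R=T[:3,:3];return np.round(np.degrees(Ro.from_matrix(R.T@Ro.from_euler('xyz',rpy,degrees=True).as_matrix()).as_rotvec()),2),np.round(R.T@(np.array(pos)-T[:3,3])/1000,4)
def project_wrist(P,T=None):
    c=env.camera_info("wrist");K=np.array(c["mtx"]);W=(tool() if T is None else T)@np.array(c["tool_from_camera"])
    p=np.linalg.inv(W)@np.array([*P,1]);p=p[:3]*[1,-1,-1];r=np.hypot(p[0],p[1]);t=np.arctan2(r,p[2]);return K[:2,2]+K[0,0]*t*p[:2]/r
E
python3 - <<'E'
from h import *
k=1.5625
for n,a,b in [("sink top",(570,355),(394,230)),("t",(300,262),(391,358)),("t",(356,280),(402,400)),("t",(307,352),(487,388)),("t",(248,325),(478,352))]:
    a=np.array(a)/k;b=np.array(b)/k
    p,e=tri(ray("scene",a),ray("side",b));print(n,p.round(),round(e,1),plane("scene",a,28).round(),plane("side",b,28).round())
for n,a,z in [("gL hinge",(543,395),95),("gR hinge",(598,398),95),("lip1",(545,338),104),("lip2",(600,345),104),("nh",(417,316),95),("nh2",(443,324),95),("nlip",(448,272),104),("nlip2",(471,282),104),("orange",(597,335),20),("pot",(504,280),45)]:
    print(n,plane("scene",np.array(a)/k,z).round())
E
```

```text
sink top [597. 244. 121.] 1.6 [518. 235.  28.] [616. 426.  28.]
t [ 564. -249.   68.] 26.0 [ 563. -278.   28.] [ 548. -172.   28.]
t [ 539. -205.  -35.] 34.3 [ 550. -163.   28.] [ 556. -312.   28.]
t [ 725. -189.  -37.] 32.8 [ 730. -145.   28.] [ 730. -294.   28.]
t [ 737. -236.   67.] 17.6 [ 733. -266.   28.] [ 736. -171.   28.]
gL hinge [663. 234.  95.]
gR hinge [628. 305.  95.]
lip1 [569. 198. 104.]
lip2 [539. 277. 104.]
nh [622.   1.  95.]
nh2 [616.  45.  95.]
nlip [516.   3. 104.]
nlip2 [518.  47. 104.]
orange [447. 260.  20.]
pot [431.  75.  45.]
```

Run:
```python
from h import *
print(delta((550,228,270),(180,0,110)))
```

```text
(array([ -0.04,   0.07, -36.72]), array([-0.198 ,  0.4612, -0.0892]))
```

>>> step_arm --motion '[[[0, 0, -5, -0.02, 0.046, -0.03, 0], [0, 0, -10, -0.04, 0.092, -0.06, 0], [0, 0, -15, -0.06, 0.138, -0.089, 0], [0, 0, -20, -0.08, 0.184, -0.089, 0], [0, 0, -24, -0.1, 0.23, -0.089, 0], [0, 0, -28, -0.12, 0.276, -0.089, 0], [0, 0, -32, -0.14, 0.322, -0.089, 0], [0, 0, -36.7, -0.16, 0.368, -0.089, 0], [0, 0, -36.7, -0.18, 0.414, -0.089, 0], [0, 0, -36.7, -0.198, 0.461, -0.089, 0]]]'

```text
time_s: 1.15
tcp_pos: [532.7, 241.4, 270.2]
eef_rot: [-180.0, -0.0, 110.0]
wrist_force: [-0.7, 1.7, 0.8]
opening: 1.002
```

>>> step_arm --motion '[[[0, 0, 0, 0, 0, 0, 0], [0, 0, 0, 0, 0, 0, 0], [0, 0, 0, 0, 0, 0, 0]]]'

```text
time_s: 1.45
tcp_pos: [530.7, 243.9, 270.3]
eef_rot: [-180.0, -0.0, 110.0]
wrist_force: [0.7, -0.5, -1.0]
opening: 0.997
```

Run:
```python
from h import *
np.save("T1.npy",tool());print(tool().round(3)[:3]);im=env.snapshot("wrist");cv2.imwrite("pics/w1.png",im[...,::-1])
cv2.imwrite("pics/w1b.png",cv2.resize(im[...,::-1],(800,600),interpolation=cv2.INTER_CUBIC))
```

```text
[[-3.43000e-01  9.39000e-01 -1.00000e-03  5.30686e+02]
 [ 9.39000e-01  3.43000e-01  0.00000e+00  2.43912e+02]
 [ 1.00000e-03 -0.00000e+00 -1.00000e+00  2.70298e+02]]
```

View pics/w1b.png

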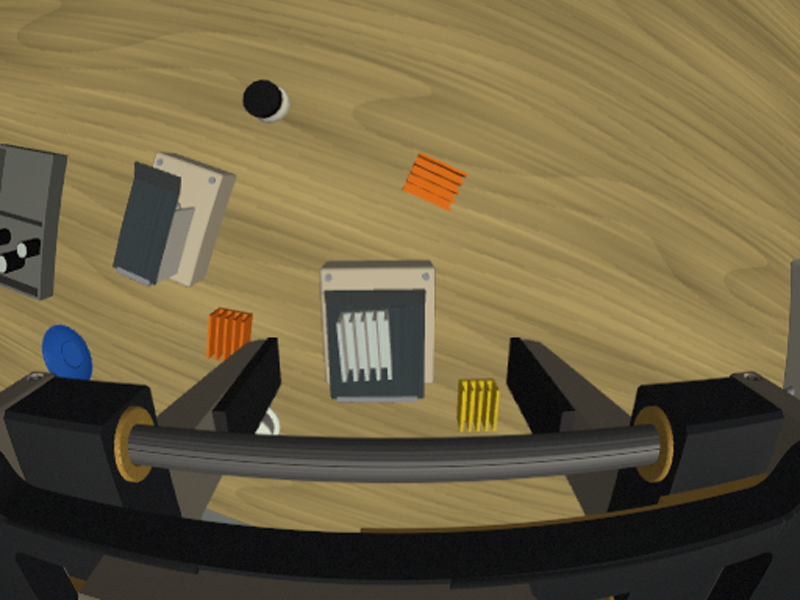

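The wrist view (in 800 px) shows the wide guard at (327..425, 290..398) with its lip at the top, towards the robot. The sink is on it at (337..390, 312..382), with fins along box x. The tray's edge is at far left, and the orange and yellow decoys lie around it.

Run:
```python
from h import *
im=cv2.imread("pics/w1.png")
c=im[160:265,195:290];cv2.imwrite("pics/c1.png",cv2.resize(c,None,fx=6,fy=5.7,interpolation=cv2.INTER_NEAREST) if 0 else cv2.resize(c,None,fx=5.7,fy=5.7,interpolation=cv2.INTER_CUBIC))
print(delta((560,180,250),(180,0,110)))
```

```text
(array([-0.01, -0.02,  0.08]), array([-0.0704,  0.0056,  0.0204]))
```

View pics/c1.png

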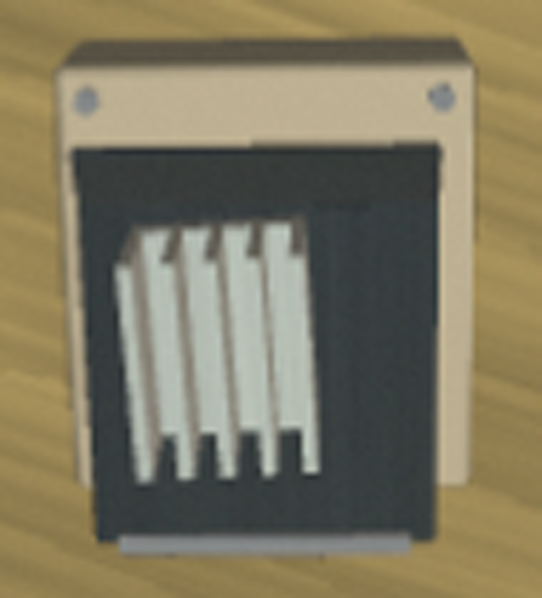

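>>> step_arm --motion '[[[0, 0, 0, -0.025, 0.02, 0, 0], [0, 0, 0, -0.05, 0.04, 0, 0], [0, 0, 0, -0.05, 0.04, 0, 0], [0, 0, 0, -0.05, 0.04, 0, 0]]]'

```text
time_s: 1.9
tcp_pos: [585.5, 210.7, 270.3]
eef_rot: [-180.0, -0.0, 110.0]
wrist_force: [0.1, -0.0, -0.1]
opening: 0.998
```

Run:
```python
from h import *
np.save("T2.npy",tool());print(tool()[:3,3]);im=env.snapshot("wrist")[...,::-1];cv2.imwrite("pics/w2.png",im)
p=project_wrist((597,250,115)).astype(int);print(p)
x0,y0=p[0]-55,p[1]-55
a=cv2.resize(im[y0:y0+110,x0:x0+130],None,fx=5.4,fy=5.4,interpolation=cv2.INTER_CUBIC);cv2.imwrite("pics/c2.png",a);print(x0,y0)
```

```text
[585.46506296 210.71937958 270.33676925]
[278 191]
223 136
```

View pics/c2.png

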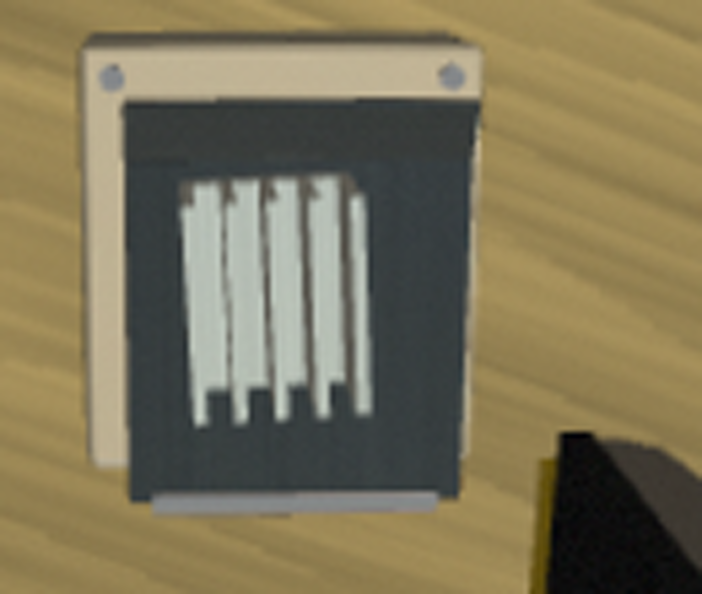

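View 1 crop: fin tops run from front (122,263)/(297,253) to rear (145,482)/(312,472), with lip corners (75,148)/(440,146). View 2 crop: fin tops from (185,208)/(357,194) to (202,426)/(364,416), with lip corners (122,100)/(478,99).

Run:
```python
from h import *
T1,T2=np.load("T1.npy"),np.load("T2.npy")
L=[("finLf",(122,263),(185,208)),("finRf",(297,253),(357,194)),("finLr",(145,482),(202,426)),("finRr",(312,472),(364,416)),
("lipL",(75,148),(122,100)),("lipR",(440,146),(478,99)),("hinL",(97,540),(130,500)),("hinR",(437,540),(458,497)),("scrL",(86,101),(112,77)),("scrR",(441,97),(452,76)),("boxLf",(58,68),(85,47)),("boxRf",(472,65),(482,47))]
P={}
for n,a,b in L:
    a=np.array(a)/5.7+[195,160]-.4;b=np.array(b)/5.4+[223,136]-.4
    p,e=tri(ray("wrist",a,T1),ray("wrist",b,T2));P[n]=p
    z={"f":130,"l":104,"h":97,"s":45,"b":45}[n[0]]
    print(n,p.round(1),round(e,2),plane("wrist",a,z,T1).round(1)[:2],plane("wrist",b,z,T2).round(1)[:2])
    P[n]=(plane("wrist",a,z,T1)+plane("wrist",b,z,T2))/2
an=lambda v:np.degrees(np.arctan2(v[1],v[0])).round(1)
print("sink",sum(P[k] for k in P if k[0]=="f")/4,an(P["finLr"]-P["finLf"]),an(P["finRr"]-P["finRf"]),an(P["finRf"]-P["finLf"])-90,an(P["finRr"]-P["finLr"])-90, np.linalg.norm(P["finLr"]-P["finLf"]),np.linalg.norm(P["finRr"]-P["finLr"]))
lip=(P["lipL"]+P["lipR"])/2;hi=(P["hinL"]+P["hinR"])/2
print("lip",lip,"hin",hi,an(hi-lip),an(P["lipR"]-P["lipL"])-90,an(P["hinR"]-P["hinL"])-90,an(P["scrR"]-P["scrL"])-90,an(P["boxRf"]-P["boxLf"])-90,np.linalg.norm(P["lipL"]-P["lipR"]),np.linalg.norm(hi-lip))
print("boxfront mid",(P["boxLf"]+P["boxRf"])/2,np.linalg.norm(P["boxLf"]-P["boxRf"]))
```

```text
finLf [583.9 215.5 123.9] 0.27 [581.7 215.3] [583.  215.2]
finRf [567.3 249.8 128.3] 0.01 [566.8 249.6] [567.1 249.5]
finLr [628.2 235.9 131.1] 0.13 [628.6 235.9] [628.6 236.2]
finRr [614.4 270.3 127.8] 0.19 [613.3 269.9] [613.9 270. ]
lipL [569.7 195.6  97.7] 0.6 [568.3 196.5] [568.6 194.9]
lipR [539.4 273.1 104.7] 0.39 [539.8 273.5] [539.3 272.9]
hinL [663.6 231.   96.9] 0.11 [663.6 231.1] [663.5 230.9]
hinR [636.4 311.   91.9] 0.25 [634.3 310. ] [634.8 309.1]
scrL [570.9 191.7  47.4] 0.1 [571.5 191.6] [571.1 191.6]
scrR [538.7 277.4  46.6] 0.14 [539.1 277.7] [538.7 277.6]
boxLf [565.9 182.   44.3] 0.13 [565.7 181.9] [565.9 182.1]
boxRf [528.3 282.1  46.1] 0.06 [528.4 282.3] [528.4 282.5]
sink [597.87747386 242.69289845 130.        ] 24.1 23.6 24.299999999999997 23.900000000000006 50.70814384013994 37.04647582843013
lip [553.99239926 234.44824197 104.        ] hin [649.02902999 270.25981868  97.        ] 20.6 20.5 20.299999999999997 20.599999999999994 20.400000000000006 82.77175436897042 101.80093421597819
boxfront mid [547.10636052 232.17650172  45.        ] 107.10528183739719
```

Run:
```python
from h import *
print(delta((597.9,242.7,102),(180,0,114)))
```

```text
(array([-0.02, -0.03, -3.93]), array([0.0253, 0.0229, 0.1685]))
```

>>> step_arm --motion '[[[0, 0, -3.9, 0.025, 0.023, 0.02, 0], [0, 0, -3.9, 0.025, 0.023, 0.05, 0], [0, 0, -3.9, 0.025, 0.023, 0.08, 0], [0, 0, -3.9, 0.025, 0.023, 0.11, 0], [0, 0, -3.9, 0.025, 0.023, 0.135, 0], [0, 0, -3.9, 0.025, 0.023, 0.15, 0], [0, 0, -3.9, 0.025, 0.023, 0.16, 0], [0, 0, -3.9, 0.025, 0.023, 0.168, 0], [0, 0, -3.9, 0.025, 0.023, 0.168, 0], [0, 0, -3.9, 0.025, 0.023, 0.168, 0]]]' --squeeze 15

```text
time_s: 2.95
tcp_pos: [600.0, 241.3, 103.5]
eef_rot: [179.9, 0.0, 113.9]
wrist_force: [-0.4, 0.1, -1.0]
opening: 1.0
```

>>> step_arm --motion '[[[0, 0, 0, 0, 0, 0, 0.3], [0, 0, 0, 0, 0, 0, 0.45], [0, 0, 0, 0, 0, 0, 0.55], [0, 0, 0, 0, 0, 0, 0.7], [0, 0, 0, 0, 0, 0, 0.7], [0, 0, 0, 0, 0, 0, 0.7], [0, 0, 0, 0, 0, 0, 0.7], [0, 0, 0, 0, 0, 0, 0.7]]]'

```text
time_s: 3.75
tcp_pos: [599.3, 241.1, 102.4]
eef_rot: [-180.0, 0.0, 113.9]
wrist_force: [-1.1, 0.4, -0.7]
opening: 0.327
```

>>> step_arm --motion '[[[0, 0, 0, 0, 0, 0, 0.7], [0, 0, 0, 0, 0, 0, 0.7]]]'

```text
time_s: 3.95
tcp_pos: [599.3, 241.1, 102.4]
eef_rot: [-180.0, -0.0, 113.9]
wrist_force: [0.0, -0.8, -0.6]
opening: 0.299
```

Run:
```python
from h import *
print(env.read_state()["opening"])
T=tool();im=env.snapshot("wrist")[...,::-1]
p=project_wrist((598,243,120)).astype(int);print(p)
cv2.imwrite("pics/c3.png",cv2.resize(im[max(p[1]-110,0):p[1]+70,p[0]-130:p[0]+130],None,fx=3,fy=3,interpolation=cv2.INTER_CUBIC))
```

```text
0.2992554598158701
[256 220]
```

View pics/c3.png

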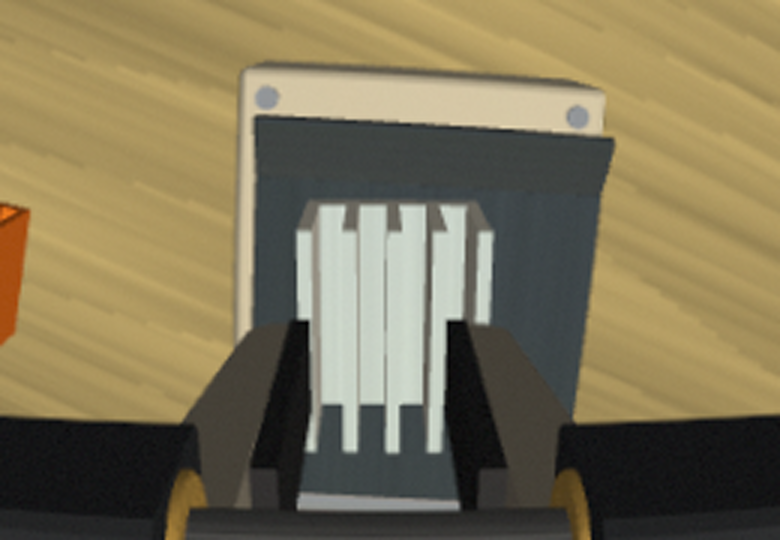

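Run:
```python
from h import *
T=tool();Ti=np.linalg.inv(T)
for px in [(229,217),(275,217)]:
    o,v=ray("wrist",px,T);o=Ti[:3,:3]@o+Ti[:3,3];v=Ti[:3,:3]@v
    for y in (-10,-12): print(px,y,(o+v*(y-o[1])/v[1]).round(1))
for z in (0,-19,-28): print(z,[project_wrist(T[:3,:3]@np.array([x,-10,z])+T[:3,3]).round() for x in (-14,14)])
```

```text
(229, 217) -10 [-14.5 -10.  -38.1]
(229, 217) -12 [-14.  -12.  -43.8]
(275, 217) -10 [ 12.6 -10.  -38.1]
(275, 217) -12 [ 12.1 -12.  -43.8]
0 [array([234., 199.]), array([273., 199.])]
-19 [array([232., 207.]), array([275., 207.])]
-28 [array([231., 212.]), array([276., 212.])]
```

Run:
```python
from h import *
T=tool();im=env.snapshot("side")[...,::-1].copy();c=env.camera_info("side");K=np.array(c["mtx"]);W=np.linalg.inv(np.array(c["world_from_camera"]))
def pr(P):
    p=(W@np.array([*P,1]))[:3]*[1,-1,-1];return (K@p)[:2]/p[2]
u,v=pr(T[:3,3]);x0,y0=int(u)-50,int(v)-60
a=cv2.resize(im[y0:y0+90,x0:x0+100],None,fx=6.5,fy=6.5,interpolation=cv2.INTER_CUBIC)
for z in (0,28,60): q=(pr(T[:3,3]+[0,0,z])-[x0,y0]+.5)*6.5;cv2.circle(a,tuple(q.astype(int)),3,(0,0,255),-1)
cv2.imwrite("pics/s3.png",a)
```

```text
(no output)
```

View pics/s3.png

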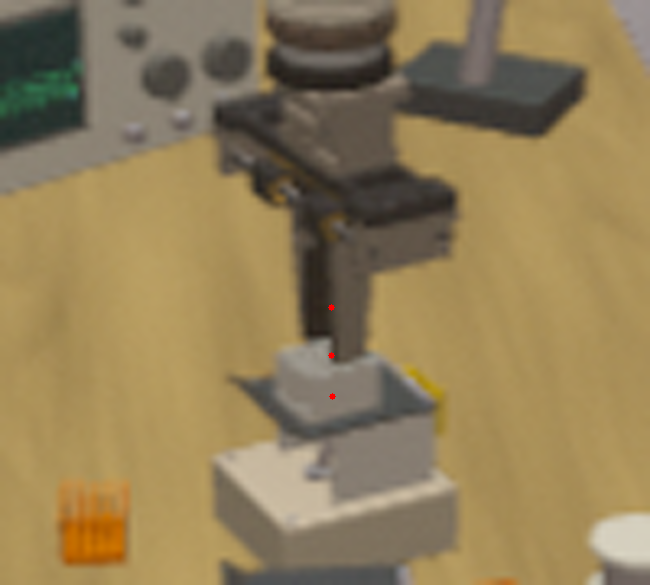

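Side crop: the fingertips end at (345,360), level with the fin tops and about 30 mm above the reported TCP marker at (332,397). The sink is untouched and the fingers closed above it. I'll reopen, go about 26 mm lower with a force check, and allow for this tip offset from now on.

>>> step_arm --motion '[[[0, 0, 0, 0, 0, 0, 0], [0, 0, 0, 0, 0, 0, 0], [0, 0, 0, 0, 0, 0, 0], [0, 0, 0, 0, 0, 0, 0], [0, 0, 0, 0, 0, 0, 0], [0, 0, 0, 0, 0, 0, 0]]]'

```text
time_s: 4.65
tcp_pos: [599.3, 241.1, 102.4]
eef_rot: [180.0, -0.0, 113.9]
wrist_force: [0.1, 0.4, -0.2]
opening: 0.803
```

Run:
```python
from h import *
print(env.read_state()["opening"],delta((597.9,242.7,76),(180,0,114)))
```

```text
0.8027112904492634 (array([ 0.  , -0.  , -0.12]), array([ 0.002 , -0.0006,  0.0264]))
```

>>> step_arm --motion '[[[0, 0, 0, 0.002, -0.001, 0, 0], [0, 0, 0, 0.002, -0.001, 0.006, 0], [0, 0, 0, 0.002, -0.001, 0.012, 0], [0, 0, 0, 0.002, -0.001, 0.018, 0], [0, 0, 0, 0.002, -0.001, 0.023, 0], [0, 0, 0, 0.002, -0.001, 0.026, 0], [0, 0, 0, 0.002, -0.001, 0.026, 0]]]'

```text
time_s: 5.35
tcp_pos: [597.1, 242.4, 75.6]
eef_rot: [-179.9, -0.0, 113.9]
wrist_force: [-0.4, -0.3, 0.0]
opening: 1.001
```

>>> step_arm --motion '[[[0, 0, 0, 0, 0, 0, 0.4], [0, 0, 0, 0, 0, 0, 0.6], [0, 0, 0, 0, 0, 0, 0.75], [0, 0, 0, 0, 0, 0, 0.75], [0, 0, 0, 0, 0, 0, 0.75], [0, 0, 0, 0, 0, 0, 0.75], [0, 0, 0, 0, 0, 0, 0.75], [0, 0, 0, 0, 0, 0, 0.75]]]' --squeeze 15

```text
time_s: 6.15
tcp_pos: [597.5, 242.6, 76.4]
eef_rot: [180.0, -0.0, 113.9]
wrist_force: [-0.5, 0.7, 0.3]
opening: 0.432
```

>>> step_arm --motion '[[[0, 0, 0, 0, 0, -0.01, 0.75], [0, 0, 0, 0, 0, -0.03, 0.75], [0, 0, 0, 0, 0, -0.06, 0.75], [0, 0, 0, 0, 0, -0.1, 0.75], [0, 0, 0, 0, 0, -0.14, 0.75], [0, 0, 0, 0, 0, -0.155, 0.75], [0, 0, 0, 0, 0, -0.155, 0.75]]]'

```text
time_s: 6.85
tcp_pos: [599.1, 242.8, 234.5]
eef_rot: [179.7, 0.1, 113.9]
wrist_force: [-0.9, -0.6, -1.1]
opening: 0.435
```

Run:
```python
from h import *
print(env.read_state()["opening"],delta((535,-190,232),(180,0,94)))
```

```text
0.4351923630858241 (array([ 0.33,  0.02, 19.88]), array([-0.3698, -0.2339,  0.0017]))
```

>>> step_arm --motion '[[[0, 0, 2, -0.03, -0.019, 0, 0.75], [0, 0, 4, -0.067, -0.042, 0, 0.75], [0, 0, 6, -0.104, -0.066, 0, 0.75], [0, 0, 8, -0.141, -0.089, 0, 0.75], [0, 0, 10, -0.178, -0.113, 0, 0.75], [0, 0, 12, -0.215, -0.136, 0, 0.75], [0, 0, 14, -0.252, -0.159, 0, 0.75], [0, 0, 16, -0.289, -0.183, 0, 0.75], [0, 0, 18, -0.326, -0.206, 0, 0.75], [0, 0, 20, -0.35, -0.221, 0, 0.75]]]'

```text
time_s: 7.85
tcp_pos: [535.0, -169.0, 228.0]
eef_rot: [-179.7, -0.1, 93.7]
wrist_force: [0.9, -0.2, -1.6]
opening: 0.433
```

>>> step_arm --motion '[[[0, 0, 0, -0.01, -0.016, 0, 0.75], [0, 0, 0, -0.01, -0.016, 0, 0.75], [0, 0, 0, -0.01, -0.016, 0, 0.75], [0, 0, 0, -0.01, -0.016, 0, 0.75]]]'

```text
time_s: 8.25
tcp_pos: [521.9, -176.9, 230.3]
eef_rot: [-179.9, -0.1, 93.9]
wrist_force: [0.2, 0.4, -1.0]
opening: 0.433
```

Run:
```python
from h import *
print(env.read_state()["opening"]);np.save("T4.npy",tool());print(tool()[:3,3].round(1));im=env.snapshot("wrist")[...,::-1];cv2.imwrite("pics/w4.png",im)
cv2.imwrite("pics/w4b.png",cv2.resize(im,(800,600),interpolation=cv2.INTER_CUBIC))
```

```text
0.43254673144836925
[ 521.9 -176.9  230.3]
```

View pics/w4b.png

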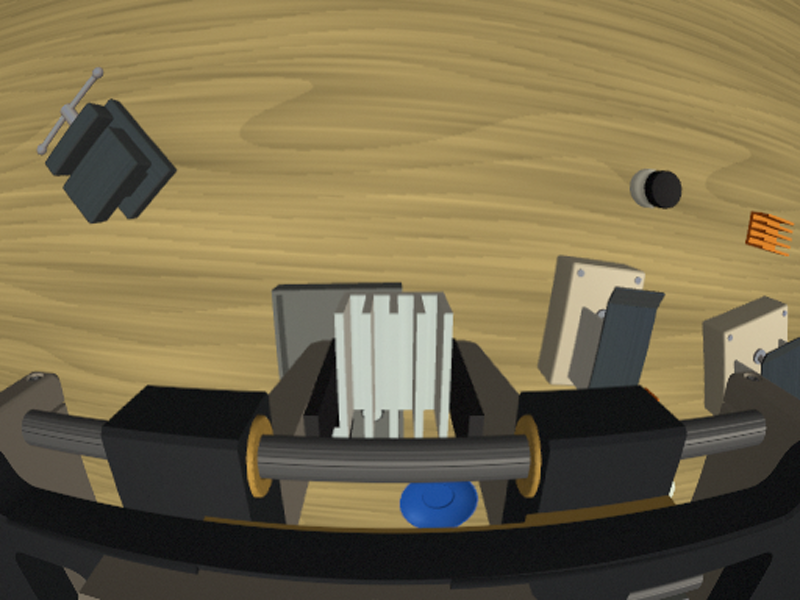

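Wrist view: the sink is held upright, fins up, between the pads at (335..450, 293..440). Behind it are the tray's near rim corners at (273,288) and (402,283). The tray's corners in the earlier view w1 are at (67,154) and (46,299).

Run:
```python
from h import *
T1,T4=np.load("T1.npy"),np.load("T4.npy");k=1.5625;q=lambda *a:np.array(a)/k
p=lambda n,a,T=None:plane(n,a,28,T)[:2].round(1)
print("w4 frontL,R",p("wrist",q(273,288),T4),p("wrist",q(402,283),T4))
print("w1 frontR,rearR",p("wrist",q(67,154),T1),p("wrist",q(46,299),T1))
A=tri(ray("wrist",q(402,283),T4),ray("wrist",q(67,154),T1));print("tri frontR",A[0].round(1),A[1].round(1))
# scene mask of tray: grey dark, contour -> quad
im=cv2.imread("pics/scene0.png");hsv=cv2.cvtColor(im,cv2.COLOR_BGR2HSV)
m=((hsv[...,1]<60)&(hsv[...,2]<140)).astype(np.uint8)*255;r=np.zeros_like(m);r[160:235,150:235]=m[160:235,150:235]
c=max(cv2.findContours(r,cv2.RETR_EXTERNAL,cv2.CHAIN_APPROX_NONE)[0],key=cv2.contourArea)
h=cv2.approxPolyDP(cv2.convexHull(c),2.5,True)[:,0];print(cv2.contourArea(c))
for a in h: print(a,p("scene",a),plane("scene",a,0)[:2].round(1))
```

```text
w4 frontL,R [ 555.1 -285.3] [ 542.7 -168. ]
w1 frontR,rearR [ 542.  -145.2] [ 720.6 -140.7]
tri frontR [ 547.4 -167.     1.8] 1.0
2390.0
[190 166] [ 560.  -287.2] [ 538.2 -306.4]
[227 180] [ 553.8 -163.4] [ 531.7 -178.8]
[197 227] [ 734.3 -140.7] [ 717.8 -155.4]
[158 210] [ 739.2 -263.2] [ 723.  -281.6]
```

Run:
```python
from h import *
im=cv2.imread("pics/side0.png");hsv=cv2.cvtColor(im,cv2.COLOR_BGR2HSV)
m=((hsv[...,1]<60)&(hsv[...,2]<150)).astype(np.uint8)*255;r=np.zeros_like(m);r[216:262,240:320]=m[216:262,240:320]
c=max(cv2.findContours(r,cv2.RETR_EXTERNAL,cv2.CHAIN_APPROX_NONE)[0],key=cv2.contourArea)
for a in cv2.approxPolyDP(cv2.convexHull(c),1.5,True)[:,0]: print(a,plane("side",a,28)[:2].round(1),plane("side",a,0)[:2].round(1))
# wrist: front rim line in w4 by intensity gradient along columns left of the sink
g=cv2.cvtColor(cv2.imread("pics/w4.png"),cv2.COLOR_BGR2HSV)[...,1].astype(int);T4=np.load("T4.npy")
P=[]
for u in range(178,212,3):
    col=g[170:200,u];v=170+np.argmin(np.diff(cv2.GaussianBlur(col.astype(np.float32),(1,3),0).ravel()));P.append(plane("wrist",(u,v+.5),28,T4)[:2])
P=np.array(P);print(P.round(0).tolist())
for v in range(190,225,6):
    row=g[v,160:200].astype(np.float32);u=160+np.argmin(np.diff(row));print(v,u,plane("wrist",(u+.5,v),28,T4)[:2].round(1))
```

```text
[311 244] [ 732.  -272.1] [ 741.  -237.4]
[310 250] [ 722.7 -301.2] [ 731.4 -267.4]
[258 257] [ 557.8 -316.5] [ 561.6 -283.1]
[251 237] [ 546.6 -214.5] [ 550.  -178.1]
[251 230] [ 550.4 -176.8] [ 554.  -139.3]
[301 224] [ 720.9 -162.2] [ 729.5 -124.2]
[[552.0, -280.0], [550.0, -276.0], [550.0, -272.0], [550.0, -267.0], [550.0, -263.0], [549.0, -259.0], [549.0, -254.0], [549.0, -250.0], [548.0, -246.0], [548.0, -241.0], [548.0, -237.0], [548.0, -233.0]]
190 173 [ 563.6 -287.1]
196 174 [ 572.5 -285.6]
202 174 [ 581.6 -285.6]
208 175 [ 590.6 -284.1]
214 175 [ 599.9 -284.1]
220 176 [ 609.2 -282.7]
```

Run:
```python
from h import *
print(delta((597,-222.5,60),(180,0,95)),delta((597,-222.5,-15),(180,0,95)))
```

```text
(array([-0.04, -0.05, -1.04]), array([-0.0508,  0.0717,  0.1705])) (array([-0.04, -0.05, -1.04]), array([-0.0509,  0.0718,  0.2455]))
```

>>> step_arm --motion '[[[0, 0, -1, -0.025, 0.035, 0, 0.75], [0, 0, -1, -0.051, 0.072, 0.02, 0.75], [0, 0, -1, -0.051, 0.072, 0.055, 0.75], [0, 0, -1, -0.051, 0.072, 0.09, 0.75], [0, 0, -1, -0.051, 0.072, 0.13, 0.75], [0, 0, -1, -0.051, 0.072, 0.165, 0.75], [0, 0, -1, -0.051, 0.072, 0.19, 0.75], [0, 0, -1, -0.051, 0.072, 0.205, 0.75], [0, 0, -1, -0.051, 0.072, 0.205, 0.75], [0, 0, -1, -0.051, 0.072, 0.205, 0.75]]]'

```text
time_s: 9.3
tcp_pos: [598.2, -224.1, 27.5]
eef_rot: [179.9, 0.1, 94.9]
wrist_force: [0.3, 0.1, -0.1]
opening: 0.434
```

Run:
```python
from h import *
s=env.read_state();print(s["opening"],s["tcp_pos"],s["wrist_force"],delta((597,-222.5,-15),(180,0,95)))
```

```text
0.4340224308215155 [ 598.16837885 -224.0933986    27.50899692] [ 0.33914416  0.14066316 -0.13958641] (array([ 0.08,  0.06, -0.08]), array([ 0.0017, -0.0011,  0.0425]))
```

>>> step_arm --motion '[[[0, 0, 0, 0.001, -0.001, 0.01, 0.75], [0, 0, 0, 0.001, -0.001, 0.02, 0.75], [0, 0, 0, 0.001, -0.001, 0.028, 0.75], [0, 0, 0, 0.001, -0.001, 0.034, 0.75], [0, 0, 0, 0.001, -0.001, 0.038, 0.75], [0, 0, 0, 0.001, -0.001, 0.041, 0.75], [0, 0, 0, 0.001, -0.001, 0.043, 0.75], [0, 0, 0, 0.001, -0.001, 0.043, 0.75]]]'

```text
time_s: 10.1
tcp_pos: [596.1, -223.1, -16.7]
eef_rot: [-180.0, -0.0, 94.9]
wrist_force: [0.3, 0.3, -1.0]
opening: 0.434
```

>>> step_arm --motion '[[[0, 0, 0, 0, 0, 0, 0.55], [0, 0, 0, 0, 0, 0, 0.45], [0, 0, 0, 0, 0, 0, 0.42], [0, 0, 0, 0, 0, 0, 0.42], [0, 0, 0, 0, 0, 0, 0.42]]]'

```text
time_s: 10.6
tcp_pos: [596.2, -223.2, -16.4]
eef_rot: [180.0, 0.0, 94.9]
wrist_force: [0.1, 0.6, -0.4]
opening: 0.579
```

>>> step_arm --motion '[[[0, 0, 0, 0, 0, -0.01, 0.42], [0, 0, 0, 0, 0, -0.03, 0.42], [0, 0, 0, 0, 0, -0.06, 0.42], [0, 0, 0, 0, 0, -0.1, 0.42], [0, 0, 0, 0, 0, -0.14, 0.5], [0, 0, 0, 0, -0.03, -0.18, 0.6], [0, 0, 0, 0, -0.06, -0.22, 0.8], [0, 0, 0, 0, -0.08, -0.25, 1], [0, 0, 0, 0, -0.08, -0.25, 1], [0, 0, 0, 0, -0.08, -0.25, 1]]]'

```text
time_s: 11.6
tcp_pos: [516.7, -230.2, 234.6]
eef_rot: [179.9, 0.1, 94.9]
wrist_force: [0.4, 0.6, -0.7]
opening: 0.085
```

Run:
```python
from h import *
s=env.read_state();print(s["opening"],s["tcp_pos"],s["joint_pos"]);np.save("T5.npy",tool());im=env.snapshot("wrist")[...,::-1];cv2.imwrite("pics/w5.png",im)
p=project_wrist((597,-222,30)).astype(int);print(p)
a=im[max(p[1]-90,0):p[1]+90,p[0]-110:p[0]+110]
cv2.imwrite("pics/w5b.png",cv2.resize(im,(800,600),interpolation=cv2.INTER_CUBIC))
```

```text
0.08471761060288203 [ 516.70080274 -230.20096049  234.55807561] [-3.62597951e+01  5.77517830e+00  8.91272884e+01  1.30080292e-02
  8.49583660e+01 -1.31115134e+02]
[252 221]
```

View pics/w5b.png

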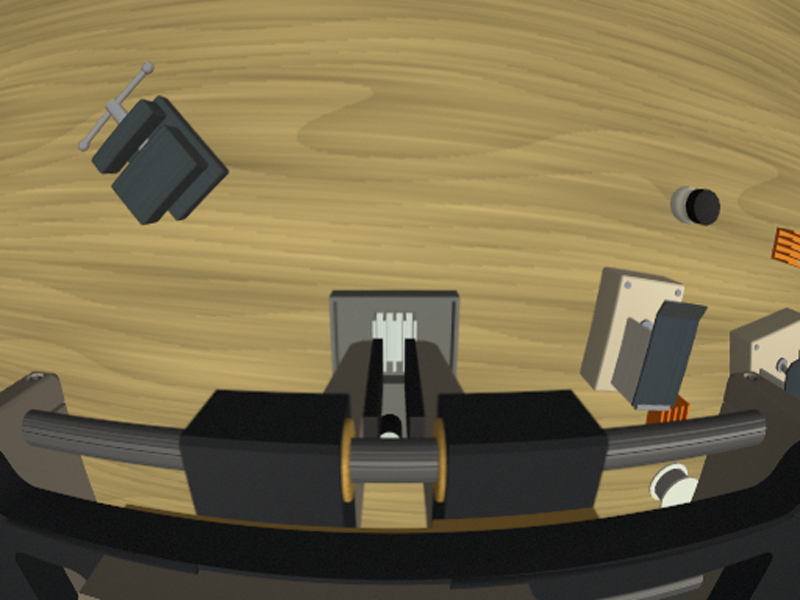

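Wrist view: the sink stands fins up, centred in the tray's empty compartment at (372..418, 312..375), and nothing else has moved. Next come the guard waypoints, in the box frame.

```bash
cat > plan.py <<'E'
from h import *
D=38.;O=np.array([603.2,253.2]);a=np.radians(20.5);B=np.array([[np.cos(a),-np.sin(a),0],[np.sin(a),np.cos(a),0],[0,0,1]])
def target(x,z,al):
    R=Ro.from_euler('z',20.5,degrees=True)*Ro.from_euler('xyz',[180,0,90],degrees=True)*Ro.from_rotvec([-al,0,0],degrees=True)
    p=B@np.array([x,0,z])+[*O,0];return p+D*R.as_matrix()[:,2],R
def rows(*W,frm=None,g=1):
    "tip waypoints (x,z,tilt) -> rows relative to the pose now (or to a planned waypoint)"
    if frm is None: T=tool();R0,p0=Ro.from_matrix(T[:3,:3]),T[:3,3]
    else: p0,R0=target(*frm)
    for w in W:
        p,R=target(*w);r=(R0.inv()*R).as_rotvec(degrees=True);d=R0.inv().apply(p-p0)/1000
        print([float(v) for v in r.round(1)]+[float(v) for v in d.round(3)]+[g],end=",\n")
def tip():
    T=tool();p=T[:3,3]-D*T[:3,2];q=B.T@(p-[*O,0]);z=B.T@T[:3,2];s=env.read_state()
    print("tip box",q.round(1),"tilt",np.degrees(np.arctan2(z[0],-z[2])).round(1),"lat",z[1].round(3),"F",(B.T@np.array(s["wrist_force"])).round(1),"t",s["time_s"],"j",np.round(s["joint_pos"],0))
E
python3 - <<'E'
from plan import *
tip();rows((-150,170,0))
E
```

```text
tip box [-250.5 -421.9  270.9] tilt -0.0 lat 0.001 F [-0.1  0.  -1.2] t 11.65 j [ -36.    6.   89.    0.   85. -131.]
[-0.0, -0.0, -15.6, 0.433, -0.017, 0.101, 1],
```

>>> step_arm --motion '[[[0, 0, -2, 0.03, 0, 0, 1], [0, 0, -4, 0.075, 0, 0, 1], [0, 0, -6, 0.12, 0, 0, 1], [0, 0, -8, 0.165, -0.01, 0, 1], [0, 0, -10, 0.21, -0.01, 0, 1], [0, 0, -12, 0.255, -0.01, 0, 1], [0, 0, -14, 0.3, -0.017, 0.02, 1], [0, 0, -15.6, 0.345, -0.017, 0.04, 1], [0, 0, -15.6, 0.39, -0.017, 0.07, 1], [0, 0, -15.6, 0.433, -0.017, 0.1, 1]]]'

```text
time_s: 12.65
tcp_pos: [461.8, 196.9, 134.6]
eef_rot: [-179.9, -0.0, 110.5]
wrist_force: [1.4, 0.0, -0.1]
opening: 0.006
```

Run:
```python
from plan import *
tip();rows(*[(-150+4*i,170-5*i,8*i) for i in range(1,8)],(-110,100,60),(-100,88,60),(-90,80,60))
```

```text
tip box [-152.1   -3.2  172.6] tilt -0.1 lat 0.001 F [ 1.4 -0.5 -0.1] t 12.65 j [   9.    1.  106.    0.   74. -101.]
[-8.1, -0.0, 0.0, 0.003, 0.012, 0.007, 1],
[-16.1, -0.0, 0.0, 0.003, 0.021, 0.011, 1],
[-24.1, -0.0, 0.0, 0.003, 0.03, 0.014, 1],
[-32.1, -0.0, 0.0, 0.003, 0.038, 0.017, 1],
[-40.1, -0.0, 0.0, 0.003, 0.047, 0.019, 1],
[-48.1, -0.0, 0.0, 0.003, 0.054, 0.02, 1],
[-56.1, -0.0, 0.0, 0.003, 0.062, 0.021, 1],
[-60.1, -0.0, 0.0, 0.003, 0.075, 0.053, 1],
[-60.1, -0.0, 0.0, 0.003, 0.085, 0.065, 1],
[-60.1, -0.0, 0.0, 0.003, 0.095, 0.073, 1],
```

Run:
```python
from plan import *
rows(*[(-150+4*i,170-5*i,8*i) for i in range(1,7)],(-115,110,50),(-105,88,50),(-95,78,50),(-90,76,50))
```

```text
[-8.1, -0.0, 0.0, 0.003, 0.012, 0.007, 1],
[-16.1, -0.0, 0.0, 0.003, 0.021, 0.011, 1],
[-24.1, -0.0, 0.0, 0.003, 0.03, 0.014, 1],
[-32.1, -0.0, 0.0, 0.003, 0.038, 0.017, 1],
[-40.1, -0.0, 0.0, 0.003, 0.047, 0.019, 1],
[-48.1, -0.0, 0.0, 0.003, 0.054, 0.02, 1],
[-50.1, -0.0, 0.0, 0.003, 0.066, 0.049, 1],
[-50.1, -0.0, 0.0, 0.003, 0.076, 0.071, 1],
[-50.1, -0.0, 0.0, 0.003, 0.086, 0.081, 1],
[-50.1, -0.0, 0.0, 0.003, 0.091, 0.083, 1],
```

>>> step_arm --motion '[[[-8, 0, 0, 0.003, 0.012, 0.007, 1], [-16, 0, 0, 0.003, 0.021, 0.011, 1], [-24, 0, 0, 0.003, 0.03, 0.014, 1], [-32, 0, 0, 0.003, 0.038, 0.017, 1], [-40, 0, 0, 0.003, 0.047, 0.019, 1], [-48, 0, 0, 0.003, 0.054, 0.02, 1], [-50, 0, 0, 0.003, 0.066, 0.049, 1], [-50, 0, 0, 0.003, 0.076, 0.071, 1], [-50, 0, 0, 0.003, 0.091, 0.083, 1], [-50, 0, 0, 0.003, 0.091, 0.083, 1]]]'

```text
time_s: 13.65
tcp_pos: [538.6, 233.1, 69.5]
eef_rot: [132.5, -0.2, 109.9]
wrist_force: [0.2, 0.3, -0.7]
opening: 0.004
```

Run:
```python
from plan import *
tip();im=env.snapshot("side")[...,::-1].copy();T=tool();c=env.camera_info("side");K=np.array(c["mtx"]);W=np.linalg.inv(np.array(c["world_from_camera"]))
def pr(P):
    p=(W@np.array([*P,1]))[:3]*[1,-1,-1];return (K@p)[:2]/p[2]
q=T[:3,3]-D*T[:3,2];u,v=pr(q);x0,y0=int(u)-55,int(v)-50
a=cv2.resize(im[y0:y0+85,x0:x0+115],None,fx=6.5,fy=6.5,interpolation=cv2.INTER_CUBIC)
for P in (q,q+10*T[:3,1],q-88*T[:3,2]): cv2.circle(a,tuple(((pr(P)-[x0,y0]+.5)*6.5).astype(int)),3,(0,0,255),-1)
cv2.imwrite("pics/s6.png",a)
rows((-75,76,50),(-60,76,50),(-50,76,50),(-42,76,50),(-42,76,50))
```

```text
tip box [-95.5   4.   95.2] tilt 47.5 lat -0.005 F [ 0.3  0.3 -0.7] t 13.65 j [   4.  -10.  140.   71.   12. -171.]
[-2.3, 0.3, -0.1, -0.004, -0.001, 0.029, 1],
[-2.3, 0.3, -0.1, -0.004, 0.009, 0.04, 1],
[-2.3, 0.3, -0.1, -0.004, 0.016, 0.048, 1],
[-2.3, 0.3, -0.1, -0.004, 0.021, 0.054, 1],
[-2.3, 0.3, -0.1, -0.004, 0.021, 0.054, 1],
```

View pics/s6.png

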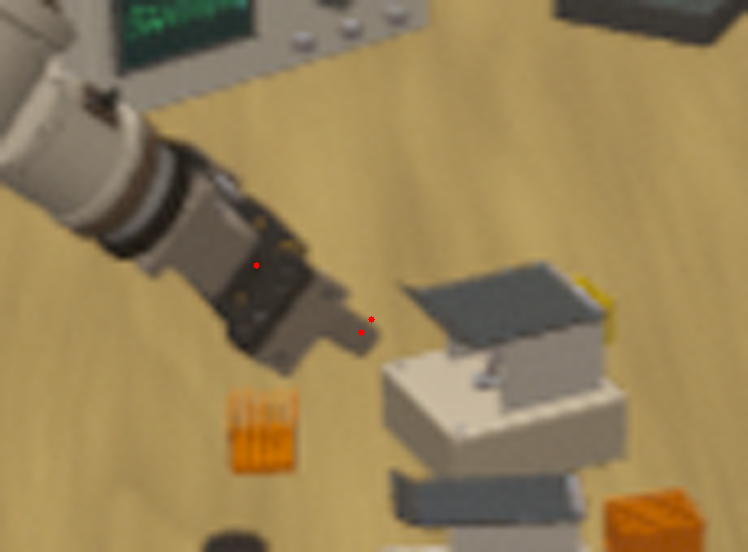

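Side crop: the fingertip sits at the marker (362,332), so D ≈ 38 mm holds. The guard at (500,305) is shut. The arm is near a wrist singularity at this tilt (j5 12°, j6 −171°), so I'll back off to 30° tilt.

Run:
```python
from plan import *
rows((-100,105,41),(-100,105,35),(-98,100,30),(-95,90,30),(-85,82,30),(-75,80,30),(-75,80,30))
```

```text
[6.7, 0.3, -0.2, -0.004, -0.002, -0.009, 1],
[12.7, 0.3, -0.2, -0.004, -0.006, -0.01, 1],
[17.7, 0.3, -0.2, -0.004, -0.012, -0.006, 1],
[17.7, 0.3, -0.2, -0.004, -0.017, 0.003, 1],
[17.7, 0.3, -0.2, -0.004, -0.016, 0.016, 1],
[17.7, 0.3, -0.2, -0.004, -0.011, 0.025, 1],
[17.7, 0.3, -0.2, -0.004, -0.011, 0.025, 1],
```

>>> step_arm --motion '[[[6, 0, 0, -0.004, -0.002, -0.009, 1], [12, 0, 0, -0.004, -0.006, -0.01, 1], [17.7, 0, 0, -0.004, -0.012, -0.006, 1], [17.7, 0, 0, -0.004, -0.012, -0.006, 1], [17.7, 0, 0, -0.004, -0.012, -0.006, 1], [17.7, 0, 0, -0.004, -0.012, -0.006, 1]]]'

```text
time_s: 14.3
tcp_pos: [533.8, 224.5, 74.7]
eef_rot: [149.3, 0.4, 110.2]
wrist_force: [-0.8, 0.6, 0.1]
opening: 0.004
```

Run:
```python
from plan import *
tip();rows((-95,90,30),(-85,82,30),(-75,80,30),(-65,80,30),(-62,80,30))
```

```text
tip box [-94.4  -2.3 107.4] tilt 30.7 lat -0.009 F [-0.5  0.8  0.1] t 14.3 j [   7.   -7.  127.   13.   31. -113.]
[0.7, 0.5, -0.1, 0.003, -0.01, 0.015, 1],
[0.7, 0.5, -0.1, 0.003, -0.005, 0.027, 1],
[0.7, 0.5, -0.1, 0.003, 0.002, 0.033, 1],
[0.7, 0.5, -0.1, 0.003, 0.011, 0.039, 1],
[0.7, 0.5, -0.1, 0.003, 0.014, 0.04, 1],
```

>>> step_arm --motion '[[[0.7, 0.5, 0, 0.003, -0.01, 0.015, 1], [0.7, 0.5, 0, 0.003, -0.005, 0.027, 1], [0.7, 0.5, 0, 0.003, 0.002, 0.033, 1], [0.7, 0.5, 0, 0.003, 0.011, 0.039, 1], [0.7, 0.5, 0, 0.003, 0.014, 0.04, 1], [0.7, 0.5, 0, 0.003, 0.014, 0.04, 1]]]'

```text
time_s: 14.9
tcp_pos: [561.1, 238.6, 44.5]
eef_rot: [150.2, -0.3, 110.3]
wrist_force: [1.4, -0.4, 0.5]
opening: 0.004
```

Run:
```python
from plan import *
tip()
def P(C,al): a=np.radians(al);return (C[0]-10*np.cos(a),C[1]-10*np.sin(a),al)
rows(P((-45,86),30),P((-38,88),30),P((-36,98),30),P((-33,110),30))
```

```text
tip box [-63.5   1.   77.5] tilt 29.8 lat 0.003 F [ 1.2 -0.9  0.5] t 14.9 j [   8.    2.  122.   14.   27. -113.]
[-0.2, -0.2, -0.3, -0.001, 0.01, 0.002, 1],
[-0.2, -0.2, -0.3, -0.001, 0.017, 0.004, 1],
[-0.2, -0.2, -0.3, -0.001, 0.024, -0.004, 1],
[-0.2, -0.2, -0.3, -0.001, 0.033, -0.013, 1],
```

Insert and begin lifting, with a check afterwards.

>>> step_arm --motion '[[[0, 0, 0, -0.001, 0.005, 0.001, 1], [0, 0, 0, -0.001, 0.01, 0.002, 1], [0, 0, 0, -0.001, 0.014, 0.003, 1], [0, 0, 0, -0.001, 0.017, 0.004, 1], [0, 0, 0, -0.001, 0.021, 0, 1], [0, 0, 0, -0.001, 0.025, -0.004, 1], [0, 0, 0, -0.001, 0.029, -0.009, 1], [0, 0, 0, -0.001, 0.033, -0.013, 1]]]'

```text
time_s: 15.7
tcp_pos: [578.1, 244.7, 68.2]
eef_rot: [150.8, -0.4, 110.3]
wrist_force: [-5.4, -0.3, -0.0]
opening: 0.006
```

Run:
```python
from plan import *
tip()
def P(C,al): a=np.radians(al);return (C[0]-10*np.cos(a),C[1]-10*np.sin(a),al)
W=[]
for th,r,al in [(17,84,30),(25,83,30),(33,81,30),(41,80,30),(49,79,30),(57,78,30),(65,77,30),(73,76,30),(80,76,27)]:
    t=np.radians(th);W.append(P((50-r*np.cos(t),95+r*np.sin(t)),al))
rows(*W)
```

```text
tip box [-45.1   0.6 101.4] tilt 29.2 lat 0.005 F [-5.2  1.6 -0. ] t 15.7 j [   8.    2.  118.   12.   31. -110.]
[-0.8, -0.3, -0.4, -0.001, 0.012, -0.009, 1],
[-0.8, -0.3, -0.4, -0.001, 0.022, -0.015, 1],
[-0.8, -0.3, -0.4, -0.001, 0.033, -0.02, 1],
[-0.8, -0.3, -0.4, -0.0, 0.043, -0.023, 1],
[-0.8, -0.3, -0.4, -0.0, 0.054, -0.025, 1],
[-0.8, -0.3, -0.4, -0.0, 0.065, -0.026, 1],
[-0.8, -0.3, -0.4, -0.0, 0.076, -0.025, 1],
[-0.8, -0.3, -0.4, -0.0, 0.086, -0.022, 1],
[2.2, -0.3, -0.4, -0.0, 0.093, -0.02, 1],
```

>>> step_arm --motion '[[[-0.8, 0, 0, 0, 0.006, -0.005, 1], [-0.8, 0, 0, 0, 0.012, -0.009, 1], [-0.8, 0, 0, 0, 0.022, -0.015, 1], [-0.8, 0, 0, 0, 0.033, -0.02, 1], [-0.8, 0, 0, 0, 0.043, -0.023, 1], [-0.8, 0, 0, 0, 0.043, -0.023, 1]]]'

```text
time_s: 16.3
tcp_pos: [608.8, 254.3, 115.4]
eef_rot: [149.3, -0.3, 110.2]
wrist_force: [-0.7, -0.8, -0.1]
opening: 0.004
```

Run:
```python
from plan import *
tip()
im=env.snapshot("side")[...,::-1];cv2.imwrite("pics/s7.png",im)
c=env.camera_info("side");K=np.array(c["mtx"]);Wi=np.linalg.inv(np.array(c["world_from_camera"]))
def pr(q):
    p=B@np.array(q)+[*O,0];p=(Wi@np.array([*p,1]))[:3]*[1,-1,-1];return (K@p)[:2]/p[2]
# is the closed guard's place still dark? sample near (-y) edge half of guard, closed and at 45..60 deg
for th in (0,15,30,40,50,60,70,80):
    t=np.radians(th);s=[]
    for r in (45,65,80):
        u,v=pr((50-r*np.cos(t),-32,97+r*np.sin(t))).round().astype(int);s.append(im[v,u].tolist())
    print(th,s)
```

```text
tip box [-13.8  -1.  148.1] tilt 30.7 lat 0.002 F [-0.9 -0.5 -0.1] t 16.3 j [   9.    2.  113.   10.   35. -108.]
0 [[112, 123, 134], [127, 133, 141], [114, 124, 135]]
15 [[112, 124, 133], [111, 123, 133], [113, 123, 134]]
30 [[104, 127, 139], [134, 150, 160], [88, 143, 167]]
40 [[93, 107, 120], [94, 152, 179], [92, 148, 175]]
50 [[77, 125, 148], [86, 137, 162], [88, 140, 165]]
60 [[91, 149, 174], [93, 152, 179], [94, 154, 180]]
70 [[91, 149, 176], [91, 149, 175], [91, 148, 175]]
80 [[93, 151, 176], [90, 146, 173], [89, 147, 173]]
```

```bash
cat > asc.py <<'E'
from plan import *
c=env.camera_info("side");K=np.array(c["mtx"]);Wi=np.linalg.inv(np.array(c["world_from_camera"]))
def pr(q):
    p=B@np.array(q)+[*O,0];p=(Wi@np.array([*p,1]))[:3]*[1,-1,-1];return (K@p)[:2]/p[2]
def asc(im,x=(222,280),y=(118,178)):
    h=cv2.cvtColor(im,cv2.COLOR_BGR2HSV);out=[]
    for v in range(*y):
        out.append(str(v)+" "+"".join("#" if h[v,u,2]<85 else ("." if h[v,u,1]>75 else ("o" if h[v,u,2]<150 else "w")) for u in range(*x)))
    print("\n".join(out))
E
python3 - <<'E'
from asc import *
print("pred px: lip closed",pr((-52,-42,104)).round(),pr((-52,42,104)).round(),"hinge",pr((50,-42,97)).round(),pr((50,42,97)).round(),"up90",pr((50,-42,195)).round(),"tip",pr((-14,0,148)).round())
asc(cv2.imread("pics/s7.png"))
E
```

```text
pred px: lip closed [246. 157.] [237. 148.] hinge [269. 153.] [260. 145.] up90 [270. 130.] tip [250. 140.]
118 .###oooooooooooooooooo#...................................
119 ..ooo#ooooooooooooooo###..................................
120 ..oooo##o#oooooooooo#####.................................
121 ...o#oo##oooooooooo#########..............................
122 ....o####oooooooo#############............................
123 .......####ooooo##############............................
124 .......#####ooo################...........................
125 ........#####o#################o..........................
126 ........######################oo..........................
127 .........####################oooo.........................
128 ..........##################ooo#o.........................
129 ...........###..##########oooooooo........................
130 ............##.##########oooooooo.........................
131 .............###########oooooooo..........................
132 ..............#########ooooooo............................
133 .................####oooooooo...............
[... 2086 characters left out ...]
.......
167 ..............oooowwwwwwwwwwwwwwooowwwwwwwwwwwwooo........
168 ..............ooooowwwwwwwwwwwwwwwwwwwwwwwwooooooo........
169 ..............oooooowwwwwwwwwwwwwwwwwwwooooooooooo........
170 ..............ooooooowwwwwwwwwwwwwwooooooooooooooo........
171 ...............ooooooowwwwwwwwwooooooooooooooooooo........
172 ................ooooooowwwwooooooooooooooooooooooo........
173 .................ooooooooooooooooooooooooooooooooo........
174 ..................oooooooooooooooooooooooooooooooo........
175 ...................ooooooooooooooooooooooooooooo..........
176 ....................oooooooooooooooooooooooo..............
177 .....................ooooooooooooooooooooo................
```

Run:
```python
from asc import *
for th in (20,40,60,80,100,115):
    t=np.radians(th);print(th,[pr((50-95*np.cos(t),y,95+95*np.sin(t))).round().tolist() for y in (-42,42)])
a=cv2.imread("pics/s7.png").astype(int);b=cv2.imread("pics/side0.png").astype(int);d=np.abs(a-b).max(2)
for v in range(118,160): print(v,"".join("#" if d[v,u]>40 else ("+" if d[v,u]>18 else ".") for u in range(222,300)))
```

```text
20 [[249.0, 151.0], [240.0, 142.0]]
40 [[253.0, 143.0], [243.0, 135.0]]
60 [[259.0, 137.0], [249.0, 129.0]]
80 [[266.0, 133.0], [256.0, 125.0]]
100 [[273.0, 131.0], [263.0, 123.0]]
115 [[279.0, 132.0], [268.0, 124.0]]
118 ########################+.....................................................
119 +########################+....................................................
120 .+##########################+.................................................
121 ..###########################+................................................
122 ..+###########################+...............................................
123 ....++#########################...............................................
124 ......##########################..............................................
125 ......+#########################+.............................................
126 .......+#########################.............................................
127 ........#########################+............................................
128 .........#########################..............
[... 1903 characters left out ...]
#+##................................
152 ..................+####...............######+++...............................
153 ...................+###+.............+########+...............................
154 ....................+###+.........++##########+...............................
155 .....................+###+....++##########....................................
156 ......................+####+++#######++.......................................
157 .......................+#########++...........................................
158 ..........................+#++................................................
159 ..............................................................................
```

The guard is at about 45°, seen nearly edge-on as a thin line from (253,138) to (268,152). That matches the fingertip geometry (46°). Continue opening.

Run:
```python
from asc import *
def P(C,al): a=np.radians(al);return (C[0]-10*np.cos(a),C[1]-10*np.sin(a),al)
W=[]
for th,r,al in [(52,78,30),(60,77,30),(68,76,30),(75,75,28),(82,75,26),(89,74,23),(95,74,20),(100,74,17),(105,73,15),(105,73,15)]:
    t=np.radians(th);W.append(P((50-r*np.cos(t),95+r*np.sin(t)),al))
rows(*W)
```

```text
[0.6, -0.1, -0.4, 0.001, 0.009, 0.0, 1],
[0.6, -0.1, -0.4, 0.001, 0.02, 0.0, 1],
[0.6, -0.1, -0.4, 0.001, 0.03, 0.002, 1],
[2.6, -0.1, -0.4, 0.001, 0.038, 0.005, 1],
[4.6, -0.1, -0.4, 0.001, 0.045, 0.007, 1],
[7.6, -0.2, -0.4, 0.001, 0.051, 0.012, 1],
[10.6, -0.2, -0.4, 0.001, 0.056, 0.015, 1],
[13.6, -0.2, -0.4, 0.001, 0.059, 0.018, 1],
[15.6, -0.2, -0.4, 0.001, 0.062, 0.022, 1],
[15.6, -0.2, -0.4, 0.001, 0.062, 0.022, 1],
```

>>> step_arm --motion '[[[0.6, 0, 0, 0.001, 0.009, 0, 1], [0.6, 0, 0, 0.001, 0.02, 0, 1], [0.6, 0, 0, 0.001, 0.03, 0.002, 1], [2.6, 0, 0, 0.001, 0.038, 0.005, 1], [4.6, 0, 0, 0.001, 0.045, 0.007, 1], [7.6, 0, 0, 0.001, 0.051, 0.012, 1], [10.6, 0, 0, 0.001, 0.056, 0.015, 1], [13.6, 0, 0, 0.001, 0.059, 0.018, 1], [15.6, 0, 0, 0.001, 0.062, 0.022, 1], [15.6, 0, 0, 0.001, 0.062, 0.022, 1]]]'

```text
time_s: 17.35
tcp_pos: [668.2, 277.5, 125.2]
eef_rot: [165.1, -0.3, 110.2]
wrist_force: [-1.2, -1.4, 1.5]
opening: 0.002
```

Run:
```python
from asc import *
tip()
im=env.snapshot("side")[...,::-1];cv2.imwrite("pics/s8.png",im)
b=cv2.imread("pics/side0.png").astype(int);d=np.abs(im.astype(int)-b).max(2)
for v in range(122,158): print(v,"".join("#" if d[v,u]>40 else ("+" if d[v,u]>18 else ".") for u in range(240,296)))
```

```text
tip box [ 59.6  -0.2 161.9] tilt 14.9 lat 0.005 F [-1.6 -0.8  1.5] t 17.35 j [  12.   21.   86.    3.   59. -100.]
122 ....................#################+..................
123 ....................###############+....................
124 ....................+############+......................
125 .....................############.......................
126 .....................#############......................
127 .....................+#############+....................
128 ......................##############+...................
129 ......................################..................
130 ......................+################+................
131 .......................###############+.................
132 .......................###############..................
133 .......................+#############+..................
134 .......................#############+...................
135 ......................+#############....................
136 ......................+#############....................
137 ......................#############+....................
138 .....
[... 510 characters left out ...]
#####+.......................
147 ....++++###++........++#########........................
148 ...+++##++..........##+.########........................
149 #####+++............###++######+........................
150 #####...............####+.+####.........................
151 ####+...............#####+.+##+.........................
152 +####...............######+.+#+.........................
153 .+###+.............+#########+..........................
154 ..+###+.........++##########+...........................
155 ...+####+...++##########................................
156 .....####+++#######++...................................
157 .....+#########++.......................................
```

Run:
```python
from asc import *
W=[]
t=np.radians(105)
for r in (58,44,30,18): W.append((50-r*np.cos(t)-9.7,95+r*np.sin(t)-2.6,15))
rows(*W,(42,98,15),(36,87,15),(29,76,15),(24,66,15),(24,66,15))
```

```text
[-0.0, -0.3, -0.3, -0.0, -0.007, 0.012, 1],
[-0.0, -0.3, -0.3, -0.0, -0.014, 0.024, 1],
[-0.0, -0.3, -0.3, -0.0, -0.021, 0.036, 1],
[-0.0, -0.3, -0.3, -0.0, -0.027, 0.047, 1],
[-0.0, -0.3, -0.3, -0.0, -0.033, 0.057, 1],
[-0.0, -0.3, -0.3, -0.001, -0.042, 0.066, 1],
[-0.0, -0.3, -0.3, -0.001, -0.051, 0.075, 1],
[-0.0, -0.3, -0.3, -0.001, -0.059, 0.084, 1],
[-0.0, -0.3, -0.3, -0.001, -0.059, 0.084, 1],
```

Descend, first to r≈18, then check the force.

>>> step_arm --motion '[[[0, 0, 0, 0, -0.004, 0.006, 1], [0, 0, 0, 0, -0.007, 0.012, 1], [0, 0, 0, 0, -0.011, 0.018, 1], [0, 0, 0, 0, -0.014, 0.024, 1], [0, 0, 0, 0, -0.018, 0.03, 1], [0, 0, 0, 0, -0.021, 0.036, 1], [0, 0, 0, 0, -0.024, 0.042, 1], [0, 0, 0, 0, -0.027, 0.047, 1]]]'

```text
time_s: 18.2
tcp_pos: [653.8, 272.6, 73.3]
eef_rot: [165.0, -0.3, 110.2]
wrist_force: [-4.7, -2.1, 9.1]
opening: 0.007
```

Run:
```python
from asc import *
tip();rows((43,102,15),(42,97,15),(36,87,15),(29,76,15),(24,66,15),(24,66,15))
```

```text
tip box [ 44.4   0.3 110. ] tilt 15.0 lat 0.004 F [-5.1 -0.4  9.1] t 18.2 j [  12.   22.   91.    3.   53. -100.]
[-0.0, -0.3, -0.3, -0.001, -0.003, 0.007, 1],
[-0.0, -0.3, -0.3, -0.001, -0.006, 0.012, 1],
[-0.0, -0.3, -0.3, -0.001, -0.014, 0.02, 1],
[-0.0, -0.3, -0.3, -0.001, -0.024, 0.029, 1],
[-0.0, -0.3, -0.3, -0.001, -0.031, 0.037, 1],
[-0.0, -0.3, -0.3, -0.001, -0.031, 0.037, 1],
```

Run:
```python
from asc import *
im=env.snapshot("side")[...,::-1];cv2.imwrite("pics/s9.png",im)
for q in ((50,-42,95),(50,42,95)): print(pr(q).round(1))
g=lambda th,y:[pr((50-r*np.cos(np.radians(th)),y,95+r*np.sin(np.radians(th)))).round(1).tolist() for r in (88,102)]
for th in (90,100,110,120): print(th,g(th,-42))
T=tool()
h=cv2.cvtColor(im,cv2.COLOR_BGR2HSV)
for v in range(104,160): print(v,"".join("#" if h[v,u,2]<85 else ("." if h[v,u,1]>75 else ("o" if h[v,u,2]<150 else "w")) for u in range(225,300)))
```

```text
[269.2 153.4]
[259.6 145. ]
90 [[269.5, 133.2], [269.6, 129.9]]
100 [[273.0, 132.8], [273.6, 129.4]]
110 [[276.3, 133.0], [277.5, 129.6]]
120 [[279.4, 133.8], [281.0, 130.6]]
104 #####ooooooooooooooooooooooooo#.###############ooooo##############.........
105 o###ooooooooooooo..oooooooo..#####o###################o###########.........
106 ooooooooooowooooo.##.....########oo#######################oo######.........
107 ooooooooooooooooo..############ooo###############################..........
108 oooowwooooooooooo..#########ooooo#####oo#######################............
109 ooooooooooooooo....##oooooooooo######oww.....##################............
110 oooooooooooo.......###oooooo########owwo...........###########.............
111 oooooooo...........################ooooo................#####..............
112 ooooo..............##############oooooo....................................
113 oo................#############ooooooo.....................................
114 ................##########oooooooooooo.....................................
115 ................########oowooooooooooo...
[... 2854 characters left out ...]
.....ooooooooooooooo.....oooo#..............................
152 ....................ooooooooooooooo......ooo#..............................
153 ....................ooooooooooooooo.......wo...............................
154 ....................ooooooooooooooo.....wwoo...............................
155 ....................oooooooooooooowwwwwooooo...............................
156 ....................oooooooooowwwwoooooooooo...............................
157 ....................oooooooowwooooooooooooo................................
158 ....................oooooooooooooooooooooooo...............................
159 ................wwwwoooowwoooooooooooooooooo...............................
```

The guard is held near 112–115°, with the gripper body just under its lip. The force (−5, +9 N) fits sliding contact on the lip's underside. Ease inward (−x) while descending.

Run:
```python
from asc import *
tip();rows((38,102,15),(33,93,15),(29,82,15),(25,72,15),(23,65,15))
```

```text
tip box [ 43.7   0.4 109. ] tilt 14.9 lat 0.005 F [-5.6 -0.4  9.1] t 18.25 j [  12.   22.   91.    3.   53. -100.]
[-0.1, -0.3, -0.3, -0.001, -0.007, 0.005, 1],
[-0.1, -0.3, -0.3, -0.001, -0.014, 0.013, 1],
[-0.1, -0.3, -0.3, -0.001, -0.021, 0.022, 1],
[-0.1, -0.3, -0.3, -0.001, -0.027, 0.031, 1],
[-0.1, -0.3, -0.3, -0.001, -0.031, 0.037, 1],
```

>>> step_arm --motion '[[[0, 0, 0, -0.001, -0.004, 0.003, 1], [0, 0, 0, -0.001, -0.007, 0.005, 1], [0, 0, 0, -0.001, -0.011, 0.009, 1], [0, 0, 0, -0.001, -0.014, 0.013, 1]]]'

```text
time_s: 18.65
tcp_pos: [644.1, 268.2, 56.2]
eef_rot: [165.1, -0.3, 110.2]
wrist_force: [-1.0, -0.1, 2.2]
opening: 0.002
```

Run:
```python
from asc import *
tip();rows((31,88,15),(29,82,15),(25,72,15),(23,65,15))
```

```text
tip box [33.8 -0.5 92.9] tilt 14.9 lat 0.005 F [-0.9  0.3  2.2] t 18.65 j [  11.   21.   93.    3.   51. -101.]
[-0.1, -0.3, -0.3, 0.0, -0.004, 0.004, 1],
[-0.1, -0.3, -0.3, 0.0, -0.007, 0.009, 1],
[-0.1, -0.3, -0.3, 0.0, -0.014, 0.018, 1],
[-0.1, -0.3, -0.3, 0.0, -0.018, 0.024, 1],
```

>>> step_arm --motion '[[[0, 0, 0, 0, -0.004, 0.004, 1], [0, 0, 0, 0, -0.007, 0.009, 1], [0, 0, 0, 0, -0.011, 0.014, 1], [0, 0, 0, 0, -0.014, 0.018, 1], [0, 0, 0, 0, -0.018, 0.023, 1], [0, 0, 0, 0, -0.018, 0.023, 1]]]'

```text
time_s: 19.25
tcp_pos: [631.9, 264.0, 28.1]
eef_rot: [165.3, -0.4, 110.2]
wrist_force: [-1.4, -1.5, -2.1]
opening: 0.002
```

Run:
```python
from asc import *
tip();rows((15,66,15),(8,66,15),(2,66,15),(-4,66,15),(-7,66,15))
im=env.snapshot("side")[...,::-1];cv2.imwrite("pics/s10.png",im)
h=cv2.cvtColor(im,cv2.COLOR_BGR2HSV)
for v in range(120,160): print(v,"".join("#" if h[v,u,2]<85 else ("." if h[v,u,1]>75 else ("o" if h[v,u,2]<150 else "w")) for u in range(225,290)))
```

```text
tip box [21.  -0.1 64.8] tilt 14.7 lat 0.005 F [-1.8 -0.9 -2.1] t 19.25 j [  11.   22.   96.    4.   48. -101.]
[-0.3, -0.3, -0.3, -0.0, -0.005, -0.003, 1],
[-0.3, -0.3, -0.3, -0.0, -0.012, -0.004, 1],
[-0.3, -0.3, -0.3, -0.0, -0.018, -0.006, 1],
[-0.3, -0.3, -0.3, -0.0, -0.024, -0.007, 1],
[-0.3, -0.3, -0.3, -0.0, -0.027, -0.008, 1],
120 ..............##########oooo####.................................
121 ..............##ooooooooooo#####ow...............................
122 ..............##oooooooo#######oww...............................
123 ..............################owoo...............................
124 ..............###############ooooo...............................
125 .............##############oooooo................................
126 ...........############oooooooooo................................
127 ...........#######ooowwooooooooooo...............................
128 ...........########ooooooooooooooo#..............................
129 ...........#########oooooooooooooo##.............................
130 ............########oooooooooooooo###o.....................
[... 1336 characters left out ...]

150 ....................oooooooo##oo#ooo...ooo#......................
151 ....................ooooooooo#ooooo.....oo#......................
152 ....................ooooooooo##oooo......ooo.....................
153 ....................oooooooooo#oooo.......wo.....................
154 ....................oooooooooo#oooo.....wwoo.....................
155 ....................oooooooooo##ooowwwwooooo.....................
156 ....................oooooooooooowooooooooooo.....................
157 ....................oooooooowwoooooooooooooo.....................
158 ....................oooooooooooooooooooooooo.....................
159 ................wwwwoooowwoooooooooooooooooo.....................
```

>>> step_arm --motion '[[[0, 0, 0, 0, -0.004, -0.002, 1], [0, 0, 0, 0, -0.008, -0.003, 1], [0, 0, 0, 0, -0.012, -0.004, 1], [0, 0, 0, 0, -0.016, -0.005, 1], [0, 0, 0, 0, -0.02, -0.006, 1], [0, 0, 0, 0, -0.024, -0.007, 1], [0, 0, 0, 0, -0.027, -0.008, 1], [0, 0, 0, 0, -0.027, -0.008, 1]]]'

```text
time_s: 20.1
tcp_pos: [606.3, 254.5, 30.3]
eef_rot: [165.1, -0.3, 110.2]
wrist_force: [-0.8, -0.6, -1.2]
opening: 0.003
```

Run:
```python
from asc import *
tip();rows((-9,66,15),(-11,66,15),(-6,66,15),(-6,80,15),(-6,95,15),(-6,110,15))
```

```text
tip box [-6.4 -0.1 67. ] tilt 14.9 lat 0.005 F [-1.  -0.3 -1.2] t 20.1 j [  11.   18.  100.    4.   47. -102.]
[-0.1, -0.3, -0.3, -0.0, -0.003, 0.0, 1],
[-0.1, -0.3, -0.3, -0.0, -0.005, -0.0, 1],
[-0.1, -0.3, -0.3, -0.0, 0.0, 0.001, 1],
[-0.1, -0.3, -0.3, -0.0, 0.004, -0.012, 1],
[-0.1, -0.3, -0.3, 0.0, 0.008, -0.027, 1],
[-0.1, -0.3, -0.3, 0.0, 0.012, -0.041, 1],
```

>>> step_arm --motion '[[[0, 0, 0, 0, -0.001, 0, 1], [0, 0, 0, 0, -0.002, 0, 1], [0, 0, 0, 0, -0.003, 0, 1], [0, 0, 0, 0, -0.003, 0, 1]]]'

```text
time_s: 20.5
tcp_pos: [605.7, 254.0, 30.6]
eef_rot: [164.9, -0.3, 110.2]
wrist_force: [4.5, 2.6, -3.5]
opening: 0.005
```

Run:
```python
from asc import *
tip();im=env.snapshot("scene")[...,::-1];cv2.imwrite("pics/sc11.png",im)
c=env.camera_info("scene");Ks=np.array(c["mtx"]);Ws=np.linalg.inv(np.array(c["world_from_camera"]))
rows((-4,67,15),(-4,80,15),(-4,95,15),(-4,110,15),(-12,112,15),(-30,114,15),(-50,116,15),(-75,118,15),(-100,125,15),(-120,130,15))
```

```text
tip box [-7.3 -0.2 67.3] tilt 15.1 lat 0.004 F [ 5.1  0.9 -3.5] t 20.5 j [  11.   18.  101.    4.   47. -102.]
[0.1, -0.2, -0.4, 0.0, 0.003, 0.001, 1],
[0.1, -0.2, -0.4, 0.0, 0.006, -0.011, 1],
[0.1, -0.2, -0.4, 0.0, 0.01, -0.026, 1],
[0.1, -0.2, -0.4, 0.0, 0.014, -0.04, 1],
[0.1, -0.2, -0.4, 0.0, 0.007, -0.044, 1],
[0.1, -0.2, -0.4, 0.0, -0.01, -0.051, 1],
[0.1, -0.2, -0.4, 0.0, -0.029, -0.058, 1],
[0.1, -0.2, -0.4, 0.0, -0.052, -0.067, 1],
[0.1, -0.2, -0.4, -0.0, -0.075, -0.08, 1],
[0.1, -0.2, -0.4, -0.0, -0.093, -0.09, 1],
```

The force of +5 N at tip x = −7 means the toggle is against its far stop, so it is flipped. Withdraw up, then towards the front.

>>> step_arm --motion '[[[0, 0, 0, 0, 0.003, 0.001, 1], [0, 0, 0, 0, 0.004, -0.005, 1], [0, 0, 0, 0, 0.006, -0.011, 1], [0, 0, 0, 0, 0.008, -0.018, 1], [0, 0, 0, 0, 0.01, -0.026, 1], [0, 0, 0, 0, 0.012, -0.033, 1], [0, 0, 0, 0, 0.014, -0.04, 1], [0, 0, 0, 0, 0.014, -0.04, 1]]]'

```text
time_s: 21.35
tcp_pos: [608.3, 254.7, 73.9]
eef_rot: [165.0, -0.3, 110.2]
wrist_force: [-2.4, -0.7, 2.0]
opening: 0.004
```

Run:
```python
from asc import *
tip();rows((-12,112,15),(-20,113,15),(-30,114,15),(-40,115,15),(-52,116,15),(-65,118,15),(-80,120,15),(-100,125,15),(-120,135,15))
```

```text
tip box [ -4.6  -0.5 110.6] tilt 15.0 lat 0.004 F [-2.5  0.2  2. ] t 21.35 j [  11.   15.   99.    4.   51. -101.]
[0.0, -0.2, -0.3, 0.0, -0.007, -0.003, 1],
[0.0, -0.2, -0.3, 0.0, -0.014, -0.006, 1],
[0.0, -0.2, -0.3, 0.0, -0.024, -0.01, 1],
[0.0, -0.2, -0.3, 0.0, -0.033, -0.013, 1],
[0.0, -0.2, -0.3, 0.0, -0.044, -0.017, 1],
[0.0, -0.2, -0.3, 0.0, -0.056, -0.023, 1],
[0.0, -0.2, -0.3, 0.0, -0.07, -0.029, 1],
[0.0, -0.2, -0.3, 0.0, -0.088, -0.039, 1],
[0.0, -0.2, -0.3, -0.0, -0.105, -0.053, 1],
```

>>> step_arm --motion '[[[0, 0, 0, 0, -0.007, -0.003, 1], [0, 0, 0, 0, -0.014, -0.006, 1], [0, 0, 0, 0, -0.024, -0.01, 1], [0, 0, 0, 0, -0.033, -0.013, 1], [0, 0, 0, 0, -0.044, -0.017, 1], [0, 0, 0, 0, -0.056, -0.023, 1], [0, 0, 0, 0, -0.07, -0.029, 1], [0, 0, 0, 0, -0.088, -0.039, 1], [0, 0, 0, 0, -0.105, -0.053, 1], [0, 0, 0, 0, -0.12, -0.09, 1]]]'

```text
time_s: 22.35
tcp_pos: [473.4, 205.3, 125.5]
eef_rot: [165.4, -0.4, 110.2]
wrist_force: [0.8, -0.5, 1.0]
opening: 0.006
```

>>> step_arm --motion '[[[0, 0, 0, 0, -0.02, -0.04, 1], [0, 0, 0, 0, -0.03, -0.08, 1], [0, 0, 0, 0, -0.03, -0.08, 1], [0, 0, 0, 0, -0.03, -0.08, 1]]]'

```text
time_s: 22.75
tcp_pos: [431.0, 188.5, 198.9]
eef_rot: [164.9, -0.3, 110.2]
wrist_force: [0.1, 0.6, 0.3]
opening: 0.005
```

Run:
```python
from asc import *
tip()
s=env.snapshot("side")[...,::-1];c=env.snapshot("scene")[...,::-1];w=env.snapshot("wrist")[...,::-1];cv2.imwrite("pics/w12.png",w)
b=cv2.imread("pics/side0.png")
R=lambda im,x,y,W,H:cv2.resize(im[y:y+H,x:x+W],(390,290),interpolation=cv2.INTER_CUBIC)
top=np.hstack([R(b,225,130,68,51),R(s,225,130,68,51)])
bot=np.hstack([R(c,145,150,260,193),R(w,0,90,512,290)])
cv2.imwrite("pics/final.png",np.vstack([top,bot]))
```

```text
tip box [-193.9   -0.5  235.6] tilt 15.1 lat 0.004 F [0.3 0.5 0.3] t 22.75 j [   6.  -23.  120.    4.   68. -106.]
```

View pics/final.png

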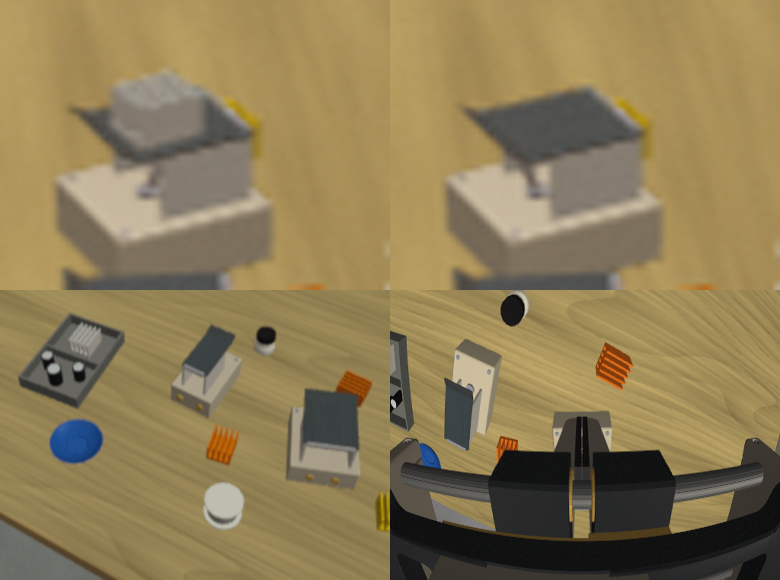

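The last picture shows the guard shut. The toggle lever now leans left, towards the lip, at (528,172)→(538,190); before it leaned right. The sink is in the tray at (85,338), and the bystanders are in place.

```bash
python3 -c "
from h import *
print(env.job_done())"
```

```text
the job is handed in; nothing more can be done
None
```

The job is done and handed in at about 23 s of the 67 s allowed. I moved the heat sink into the tray's empty compartment, lifted the wide guard, flipped its toggle to the lip side and let the guard drop shut.

**Last checks:**
- **Heat sink:** it stands fins up in the empty compartment, seen by the wrist camera after release and again by the scene camera at the end.
- **Toggle:** the finger met the far stop with about 5 N. The final side view shows the lever leaning towards the lip, where before it leaned towards the hinge.
- **Guard and bench:** the final side view shows the guard shut. By eye, the narrow switch and the other objects look unmoved.
- **Forces:** the arm was clear and unloaded at the end. The highest wrist force I read was about 10 N.

**What failed or disagreed on the way:**
- **Fingertip offset:** the fingertips sit about 38 mm behind the reported TCP. The first grasp closed on air above the fins; I saw it, allowed for the offset and grasped again.
- **Approach tilt:** the planned 50° approach to the guard ran close to a wrist singularity and to the last joint's limit, so I backed off and used 30°.
- **Tray position:** views of the empty compartment differed by up to about 8 mm in x, within its 17 mm margin. Its height was not confirmed: the two-view attempt gave 2 mm for a rim that should be 28 mm, so I used the given height.

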